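# Hang the ear defenders over the bar of their stand

## Robot

A 7-joint arm with a two-finger parallel gripper is mounted at the origin on a cart in front of the work surface, level with it; the furniture and walls round the work are solid. World frame = base frame: x ahead of the robot, y to its left, z up, the work surface at z = 0. Lengths are in m, angles in rad, forces in N, time in s.
With the tool pointing down it reaches from about 0.4 to 0.875 m from the base axis. Payload 19.3 kg.
Tool frame: the origin (TCP) lies where the fingers leave the gripper's body, on its centre line; the fingertips stand bot.tip_reach ahead of it and the grasp point (between the pads) lies 54 mm ahead of it (bot.tip_reach is the distance from the TCP to the fingertips, in m); z points along the fingers, y is the line along which they close (so a half turn about z gives the same grasp; the last joint's range is limited). The gripper opens to 85 mm and grips with 20 to 120 N. Pads are 22 mm wide; open, the fingers measure 114 mm over their backs; the gripper's body (76 mm by 85 mm) begins 54 mm behind the grasp point. The pads swing forward as they close: fully open they stand 13 mm farther back than shut.
Start: joints at [1.251, 0.521, -0.036, 1.599, 0.021, 1.021, -0.113], TCP at [0.154, -0.606, 0.304] pointing down, gripper open.
Joint ranges: [-2.91, 2.91], [-0.3, 2.13], [-1.5, 1.42], [0.17, 2.43], [-1.26, 4.41], [0.16, 1.93], [-2.52, 2.52]. Speed limits (rad/s): [1.89, 1.89, 2.39, 2.39, 3.01, 3.01, 3.01].

## Interface

Orientations are given as [roll, pitch, yaw] about the fixed x, y, z axes, in that order (R = Rz(yaw) Ry(pitch) Rx(roll)).
In Python, from workcell import bot gives the robot as it stands. The module is installed in compiled form; this text tells all that it offers.
- The arm moves only by the shell command python3 -m jog 'ROWS' [FORCE]. ROWS is JSON, a list that holds one entry, the list of rows, each a list of 7 numbers: the shift along the tool's x, y, z in mm, then the turn, a rotation vector about the tool's x, y, z in rad, then the opening, from 0 (shut) to 1 (fully open). In form: [[[tx, ty, tz, wx, wy, wz, fingers], ...]]. A call has 1 to 5 rows; each row shifts and turns the commanded pose from where the row before left it, along the tool's axes as they then stand; what a row does not reach is not made up. A row lasts 1/10 s, in which the tool goes at most 50 mm and 8.59 degrees, less where a joint would pass 70% of its speed; a pose out of reach is approached as far as the arm can. A call is refused whole if a number of a shift passes 50 or a number of a turn 0.15, either way. A call with a gripper value outside its range is refused whole. The fingers move at their own pace and stop on an object; FORCE is the grip in N (left out, the last holds). Time passes only in rows, so rows that do not move let the fingers close. It gives the time, the measured TCP pose, the force, the opening and the grip force at its end, in the units of the state.
- bot.observe(): the state, without advancing time (a new reading comes with each control period).
- bot.grab_frame(name): name is "scene" or "top" or "wrist"; returns a dict with "img" (480x640x3 uint8, red, green, blue), "intrinsics" (3x3 intrinsics, pixels), "R" (3x3) and "t" (3): a world point X has camera coordinates R X + t; the wrist camera has in their place "tool_from_camera" (4x4, takes a point from camera to tool coordinates, whose origin is the TCP and whose axes are the flange's). Camera axes: x right, y down, z forward; pixel columns grow to the right and rows downward; lengths in m; the calibration is good to about 2 mm. A picture is of the moment at which its call begins: read the wrist's pose just before it. There is no depth.
- bot.job_done(): hands the job in; it is judged then, once.
Trained networks look in a picture, given as the dict that the camera call returned (one of the last four; its "shot" number tells which), for a name from the list of things; names that differ only in an ending like _2 or _b are one class to them, and where a whole thing is asked for, a point or a joint stands for the part that bears it (a point fixed in the world has none). Each returns a list of dicts, best first, with "conf" (0 to 1); they miss things now and then, are a little off and sometimes report something else, mostly with a low value. They report only what shows in the picture. A call takes as long as a camera call.
- bot.trace(query, picture): "region" (480x640 bool, what is visible of it).
- bot.spot_point(query, picture): "xyz" ([x, y, z] in m, in world coordinates, good to about 4 mm: a listed point, or the origin of a listed thing).
The state is a dict: "clock": time; "qpos": joint angles; "qd": joint speeds; "joint_efforts": joint torques, N m; "position": TCP position; "tool_rot": TCP orientation; "force": force on the tool from outside, world axes, zero at the start; "moment": the same for the moment, N m; "grip_width": finger opening in m; "finger_force": force on a finger pad.
Only numpy, scipy, OpenCV 4.12 (cv2) and the standard library are available. Lean on these libraries where they do the work, as an engineer would, in place of code of your own. Each camera call takes 0.05 s, during which the arm holds its last target. There are 200 camera calls.

## Task

Hang the yellow ear defenders up on the metal stand: drape them by the padded headband over the stand's horizontal bar, the middle of the headband resting on the bar between the two posts, one cup hanging on each side, square to the bar and upright. Lower them gently onto the bar rather than dropping them, let go, and leave the other things on the bench where they are.

Things in the scene. Friction and masses are not known exactly. Their poses are not given: they have to be found in the camera images.
- ear_defenders: Yellow ear defenders with grey padding, a rigid arch 164 wide x 62 deep x 138 mm high, 0.14 to 0.28 kg, loose, standing at the start on their two cups, headband uppermost. Origin: centre of the underside, half-way between the cups. z up through the headband, x from cup to cup, y along the headband's width. A half turn about z leaves them alike.
- defenders_centre (a point): centre of the ear defenders, 69 mm above their underside, in the empty space below the headband; axes as theirs. The cups are 74 mm high and 62 mm deep (y), with 74 mm of free space between them (x = -37 to 37 mm; outer faces at x = -82 and 82 mm).
- crown (a point): middle of the headband's underside, which comes to rest on the bar, 116 mm above the underside of the cups; axes as the ear defenders. The headband is 30 mm wide (y) and 22 mm thick, flat from x = -29 to 29 mm, then sloping down. Grip the flat part across its 30 mm width with the fingertips above its underside, so that they clear the bar.
- stand: dark steel base plate (110 x 220 x 12 mm) with two round posts (13 mm thick) that carry a horizontal round steel bar; fixed to the worktop. Origin: centre of the plate's underside; z up, y along the bar. Nothing stands higher than the bar.
- bar_top (a point): middle of the bar's length, on the top of the bar, 165 mm above the worktop; y runs along the bar. The bar is 16 mm thick and 222 mm long; the posts stand under it at y = -85 and +85 mm.
- beaker: clear beaker, 73 x 79 x 96 mm, a bystander; origin at the centre of its underside
- buffer_bottle: white bottle with a blue cap, 66 x 66 x 135 mm, a bystander; origin at the centre of its underside
- tape_roll: roll of white tape lying flat, 78 x 78 x 19 mm, a bystander; origin at the centre of its underside
- carton: small red carton, 80 x 100 x 30 mm, a bystander; origin at the centre of its underside

How it is judged:
At the end, for the whole second after the job is handed in: The ear defenders hang at rest and released on the bar: the middle of the headband's underside lies on top of the bar (within 22 mm across the bar, within 80 mm of the bar's middle along it, -8 to +14 mm in height), upright within 0.35 rad, the headband's width along the bar within 0.45 rad (x of crown in the frame of bar_top between -0.022 and 0.022 m and y of crown in the frame of bar_top between -0.08 and 0.08 m and z of crown in the frame of bar_top between -0.008 and 0.014 m and angle between ear_defenders's own z axis and vertical below 0.35 rad and angle between the y axis of ear_defenders and the y axis of stand, either way round below 0.45 rad and contact force between ear_defenders and stand above 0.5 N and linear speed of ear_defenders below 0.05 m/s and angular speed of ear_defenders below 0.5 rad/s); the robot touches nothing.
It fails at once if the ear defenders drop onto the bar (they meet it faster than 0.5 m/s) (linear speed of ear_defenders above 0.5 m/s and x of crown in the frame of bar_top between -0.03 and 0.03 m and y of crown in the frame of bar_top between -0.1 and 0.1 m and z of crown in the frame of bar_top between -0.01 and 0.015 m).
It fails at once if a bystander (beaker, bottle, tape roll or carton) is moved more than 40 mm (distance of any of beaker, buffer_bottle, tape_roll, carton from where it was at the start of the episode above 0.04 m).
It also fails if it takes over 48 s, if anything falls off the work surface, if the arm or the gripper's body presses on something with over 40 N, if the wrist force passes 120 N, or if a joint passes its speed limit or range.

## Working session

There is one attempt and no reset: what is moved stays moved. The work goes in short steps, Python scripts to look and compute and a shell command to move; the robot and the scene stay as the last step left them, time stands still between calls to the robot, and variables do not carry over. Pictures are saved under pics/ and viewed, at most 10 in all, crops included, and the job is handed in when it is done.

```bash
mkdir -p pics
cat > h.py <<'E'
from workcell import bot
import numpy as np, cv2
from scipy.spatial.transform import Rotation as Ro
np.set_printoptions(precision=4,suppress=True)
def save(p,n): cv2.imwrite('pics/'+n,cv2.cvtColor(p['img'],cv2.COLOR_RGB2BGR))
def st():
    s=bot.observe(); print('t',s['clock'],'pos',np.array(s['position']),'rot',np.array(s['tool_rot']),'F',np.array(s['force']),'w',s['grip_width'],s['finger_force']); return s
E
python3 - <<'E'
from h import *
s=st(); print(bot.tip_reach, np.array(s['qpos']))
for c in ['scene','top']:
    p=bot.grab_frame(c); save(p,c+'0.png')
    print(c,'cam pos',-p['R'].T@p['t'])
    for q in ['ear_defenders','crown','bar_top','stand','beaker','buffer_bottle','tape_roll','carton']:
        r=bot.spot_point(q,p); print(q,[(np.array(d['xyz']),round(d['conf'],2)) for d in r[:2]])
E
```

```text
t 0.0 pos [ 0.1544 -0.6054  0.3033] rot [-3.1405  0.0001  0.2498] F [-0.2036 -0.0616  0.4859] w 0.08568149775338721 0.0
0.0726 [ 1.2508  0.522  -0.0363  1.6     0.0212  1.0211 -0.1128]
scene cam pos [0.0859 1.0861 1.1349]
ear_defenders [(array([ 0.471 ,  0.1895, -0.0024]), 0.75), (array([ 0.4814, -0.2834,  0.1656]), 0.31)]
crown [(array([0.4754, 0.1922, 0.1152]), 0.92)]
bar_top [(array([ 0.4805, -0.2827,  0.1699]), 0.68)]
stand [(array([ 0.4825, -0.2823, -0.0005]), 0.79)]
beaker [(array([ 0.5201, -0.011 , -0.0018]), 0.81)]
buffer_bottle [(array([ 0.7241,  0.2952, -0.0006]), 0.85)]
tape_roll [(array([ 0.6745, -0.2478,  0.0032]), 0.97), (array([0.4727, 0.1963, 0.1142]), 0.22)]
carton [(array([ 0.6803,  0.4324, -0.0024]), 0.75), (array([0.4744, 0.1964, 0.1136]), 0.33)]
top cam pos [0.5282 0.0633 1.3796]
ear_defenders [(array([ 0.4711,  0.1929, -0.0004]), 0.81)]
crown [(array([0.4792, 0.1931, 0.112 ]), 0.55)]
bar_top [(array([ 0.4797, -0.2804,  0.1668]), 0.71)]
stand [(array([ 0.483 , -0.28  , -0.0032]), 0.8), (array([ 0.6697, -0.2466,  0.0054]), 0.28)]
beaker [(array([ 0.5212, -0.006 , -0.0014]), 0.8)]
buffer_bottle [(array([ 0.7279,  0.2923, -0.0016]), 0.67)]
tape_roll [(array([ 0.6719, -0.2459,  0.0048]), 0.69)]
carton [(array([ 0.6776,  0.4319, -0.0003]), 0.85)]
```

Run:
```python
from h import *
p=bot.grab_frame('top'); K=p['intrinsics']
def ray(u,v,z):
    d=p['R'].T@np.linalg.inv(K)@np.array([u,v,1.]); c=-p['R'].T@p['t']; return c+d*(z-c[2])/d[2]
for q,z in [('ear_defenders',.1),('stand',.165)]:
    m=bot.trace(q,p)[0]; r=m['region']; vv,uu=np.nonzero(r)
    P=np.array([ray(u,v,z)[:2] for u,v in zip(uu,vv)])
    (c,sz,a)=cv2.minAreaRect((P*1000).astype(np.float32))
    w,V=np.linalg.eigh(np.cov(P.T))
    print(q,m['conf'],len(P),'rect',c,sz,a,'pca long axis deg',np.degrees(np.arctan2(V[1,1],V[0,1])),np.sqrt(w))
```

```text
ear_defenders 0.84 928 rect (477.6518249511719, 187.74981689453125) (64.18348693847656, 161.33425903320312) 50.33018493652344 pca long axis deg 141.2906389521336 [0.0151 0.0504]
stand 0.67 2629 rect (486.16949462890625, -268.9468688964844) (246.83740234375, 97.3293228149414) 89.90851593017578 pca long axis deg 89.64324180178545 [0.0274 0.0608]
```

View pics/top0.png

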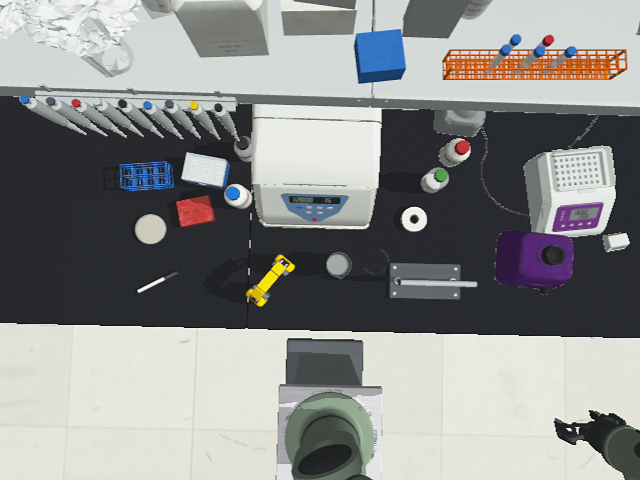

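View pics/scene0.png

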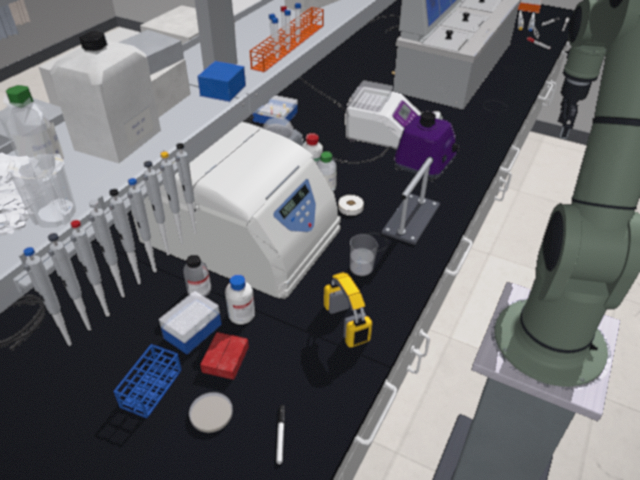

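The top view shows the ear defenders at about (270,280), lying diagonally with their long axis near 141° in world. The bar runs nearly along world y from (397,282) to (477,284), and the beaker stands between them at (338,264). The scene view agrees with this. The spotted heights (crown 0.115, bar 0.167) match the given sizes.

```bash
cat >> h.py <<'E'
def go(x,y,z,yaw):
    s=st(); R=Ro.from_euler('xyz',s['tool_rot']).as_matrix()
    d=R.T@(np.array([x,y,z])-s['position'])*1000
    w=Ro.from_matrix(R.T@Ro.from_euler('xyz',[np.pi,0,np.radians(yaw)]).as_matrix()).as_rotvec()
    print('shift mm',d,'turn',w,'q',np.array(s['qpos']),'tip',bot.tip_reach)
E
python3 -m jog '[[[20,-16,0,0,0,0,1],[35,-28,0,0,0,0,1],[35,-28,0,0,0,0,1],[35,-28,0,0,0,0,1],[35,-28,0,0,0,0,1]]]'
python3 -m jog '[[[35,-28,0,0,0,0,1],[35,-28,0,0,0,0,1],[35,-28,0,0,0,0,1],[35,-28,0,0,0,0,1],[35,-28,0,0,0,0,1]]]'
python3 -m jog '[[[15,-12,0,0,0,-0.14,1],[0,0,0,0,0,-0.14,1],[0,0,0,0,0,-0.14,1],[0,0,0,0,0,-0.14,1],[0,0,0,0,0,-0.14,1]]]'
python3 -m jog '[[[0,0,0,0,0,-0.14,1],[0,0,0,0,0,-0.14,1],[0,0,0,0,0,-0.14,1],[0,0,0,0,0,-0.14,1],[0,0,0,0,0,-0.14,1]]]'
python3 -m jog '[[[0,0,0,0,0,-0.14,1],[0,0,0,0,0,-0.14,1],[0,0,0,0,0,-0.14,1],[0,0,0,0,0,-0.14,1],[0,0,0,0,0,-0.14,1]]]'
python3 -c "
from h import *
go(.475,.192,.30,141)"
```

```text
clock: 1.55
position: [0.2786, -0.4405, 0.304]
tool_rot: [3.141, -0.0, 0.25]
force: [0.9, -0.2, 0.8]
grip_width: 0.0856
finger_force: 0.0
clock: 2.05
position: [0.4137, -0.2616, 0.3042]
tool_rot: [3.141, -0.0, 0.25]
force: [0.9, -0.9, -0.3]
grip_width: 0.0857
finger_force: 0.0
clock: 2.55
position: [0.4245, -0.2477, 0.304]
tool_rot: [3.141, 0.0, 0.956]
force: [0.1, 0.2, 0.1]
grip_width: 0.0854
finger_force: 0.0
clock: 3.05
position: [0.4244, -0.2478, 0.304]
tool_rot: [3.141, 0.0, 1.655]
force: [0.4, 0.6, -0.6]
grip_width: 0.0855
finger_force: 0.0
clock: 3.55
position: [0.4244, -0.2478, 0.304]
tool_rot: [-3.142, 0.0, 2.355]
force: [0.3, 1.3, 0.3]
grip_width: 0.0858
finger_force: 0.0
t 3.55 pos [ 0.4244 -0.2478  0.304 ] rot [-3.1415  0.0002  2.3554] F [0.2903 1.2878 0.2875] w 0.08578721807255611 0.0
shift mm [275.5115 346.583    3.9109] turn [-0.0001  0.0002 -0.1055] q [ 0.9012  0.363  -0.6239  1.9199  0.2602  0.9389  0.9376] tip 0.0726
```

```bash
python3 -m jog '[[[15,20,0,0,0,0,1],[27,34,0,0,0,0,1],[27,34,0,0,0,0,1],[27,34,0,0,0,0,1],[27,34,0,0,0,0,1]]]'
python3 -m jog '[[[27,34,0,0,0,0,1],[27,34,0,0,0,0,1],[27,34,0,0,0,0,1],[27,34,0,0,0,0,1],[27,34,0,0,0,0,1]]]'
python3 -m jog '[[[17,21,4,0,0,-0.1,1],[0,0,0,0,0,0,1]]]'
python3 - <<'E'
from h import *
go(.475,.192,.25,141)
s=bot.observe(); p=bot.grab_frame('wrist'); save(p,'w1.png')
for q in ['crown','ear_defenders']:
    print(q,[(np.array(d['xyz']),round(d['conf'],2)) for d in bot.spot_point(q,p)[:2]])
T=np.eye(4);T[:3,:3]=Ro.from_euler('xyz',s['tool_rot']).as_matrix();T[:3,3]=s['position'];T=T@p['tool_from_camera']
m=bot.trace('ear_defenders',p)[0];vv,uu=np.nonzero(m['region'])
d=(T[:3,:3]@np.linalg.inv(p['intrinsics'])@np.c_[uu,vv,np.ones(len(uu))].T).T
P=T[:2,3]+d[:,:2]*((.12-T[2,3])/d[:,2:3]); print(cv2.minAreaRect((P*1000).astype(np.float32)),m['conf'])
E
```

```text
clock: 4.05
position: [0.449, -0.0491, 0.3041]
tool_rot: [3.141, 0.001, 2.349]
force: [1.3, -0.9, -0.0]
grip_width: 0.0851
finger_force: 0.0
clock: 4.55
position: [0.4752, 0.1665, 0.304]
tool_rot: [3.141, 0.0, 2.349]
force: [1.0, -0.8, 0.7]
grip_width: 0.0855
finger_force: 0.0
clock: 4.75
position: [0.4777, 0.1956, 0.2997]
tool_rot: [3.14, -0.002, 2.458]
force: [-0.5, -1.4, 0.4]
grip_width: 0.0852
finger_force: 0.0
t 4.75 pos [0.4777 0.1956 0.2997] rot [ 3.1403 -0.0016  2.458 ] F [-0.4795 -1.4101  0.4393] w 0.08519864335178745 0.0
shift mm [-0.262  -4.5059 49.6614] turn [ 0.0013 -0.0016 -0.0029] q [ 0.0809  0.4437 -0.7726  1.8608  0.3658  0.9838  0.0375] tip 0.0726
crown []
ear_defenders [(array([ 0.4754,  0.1944, -0.0005]), 0.57)]
((467.2513732910156, 199.52841186523438), (49.73636245727539, 139.03515625), 51.74208450317383) 0.9
```

View pics/w1.png

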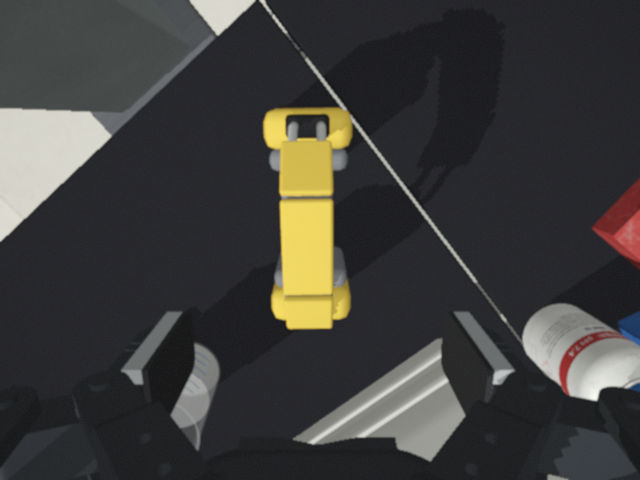

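The wrist view shows the headband's flat top from row 198 to row 294, columns 281–333, centred near (307,246) and in line with the tool. I'll project that onto z = 0.138.

Run:
```python
from h import *
s=bot.observe(); p=bot.grab_frame('wrist')
T=np.eye(4);T[:3,:3]=Ro.from_euler('xyz',s['tool_rot']).as_matrix();T[:3,3]=s['position'];T=T@p['tool_from_camera']
Q=[]
for u,v in [(307,246),(306.5,198),(308,294),(281.5,246),(332.5,246)]:
    d=T[:3,:3]@np.linalg.inv(p['intrinsics'])@np.array([u,v,1]); X=T[:3,3]+d*(.138-T[2,3])/d[2]; Q.append(X); print(X)
print(np.linalg.norm(Q[1]-Q[2]),np.linalg.norm(Q[3]-Q[4]),np.degrees(np.arctan2(*(Q[1]-Q[2])[1::-1])))
c=(Q[1]+Q[2])/2; print(c); go(c[0],c[1],.195,141)
```

```text
[0.4738 0.1887 0.138 ]
[0.4523 0.2064 0.138 ]
[0.4969 0.1699 0.138 ]
[0.4644 0.1774 0.138 ]
[0.4831 0.1999 0.138 ]
0.05770054188157125 0.029324293593128013 140.73921828991547
[0.4746 0.1882 0.138 ]
t 5.0 pos [0.4783 0.1907 0.3   ] rot [-3.1414  0.0005  2.4477] F [ 0.07   -0.5549  0.1625] w 0.08552016467048033 0.0
shift mm [  1.3164  -4.2939 105.0121] turn [-0.0002  0.0005 -0.0132] q [ 0.0873  0.4404 -0.7693  1.8632  0.3649  0.9839  0.0364] tip 0.0726
```

The measured flat (57.7 × 29.3 mm) matches the given 58 × 30 mm, so I'm descending and gripping.

```bash
python3 -m jog '[[[1,-4,25,0,0,-0.013,1],[0,0,25,0,0,0,1],[0,0,25,0,0,0,1],[0,0,20,0,0,0,1],[0,0,10,0,0,0,1]]]'
python3 -m jog '[[[0,0,0,0,0,0,0.5],[0,0,0,0,0,0,0],[0,0,0,0,0,0,0],[0,0,0,0,0,0,0],[0,0,0,0,0,0,0]]]' 50
python3 -m jog '[[[0,0,0,0,0,0,0],[0,0,0,0,0,0,0],[0,0,0,0,0,0,0]]]'
python3 - <<'E'
from h import *
go(.4746,.1882,.195,141)
p=bot.grab_frame('wrist'); save(p,'w2.png')
E
```

```text
clock: 5.5
position: [0.4746, 0.1881, 0.1937]
tool_rot: [-3.14, -0.0, 2.461]
force: [0.4, 0.7, 0.2]
grip_width: 0.0855
finger_force: 0.0
clock: 6.0
position: [0.4753, 0.1895, 0.1959]
tool_rot: [3.14, 0.001, 2.463]
force: [-0.5, -1.0, 7.9]
grip_width: 0.0289
finger_force: 49.7
clock: 6.3
position: [0.4754, 0.1895, 0.1959]
tool_rot: [3.14, 0.001, 2.463]
force: [0.5, 0.1, 7.3]
grip_width: 0.0288
finger_force: 49.7
t 6.3 pos [0.4754 0.1895 0.1959] rot [3.1402 0.0011 2.4627] F [0.5181 0.13   7.2501] w 0.02875523818762497 49.73672032356262
shift mm [-0.2121 -1.4681  0.8708] turn [0.0014 0.0011 0.0018] q [ 0.0107  0.5769 -0.6832  1.9669  0.5156  0.7748 -0.0803] tip 0.0726
```

View pics/w2.png

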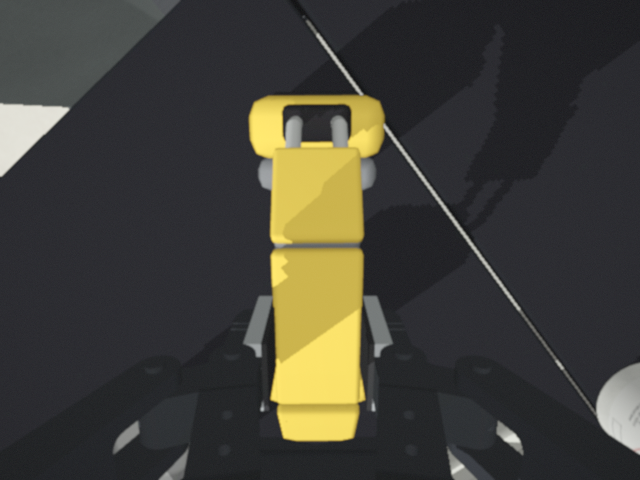

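```bash
python3 -m jog '[[[0,0,-5,0,0,0,0],[0,0,-10,0,0,0,0],[0,0,-20,0,0,0,0],[0,0,-25,0,0,0,0],[0,0,-30,0,0,0,0]]]'
python3 -m jog '[[[0,0,-30,0,0,0,0],[0,0,-30,0,0,0,0],[0,0,-30,0,0,0,0],[0,0,-20,0,0,0,0],[0,0,-10,0,0,0,0]]]'
python3 -m jog '[[[0,0,0,0,0,-0.08,0],[0,0,0,0,0,-0.12,0],[0,0,0,0,0,-0.12,0],[0,0,0,0,0,-0.12,0],[0,0,0,0,0,-0.12,0]]]'
python3 -m jog '[[[0,0,0,0,0,-0.08,0],[0,0,0,0,0,-0.04,0],[0,0,0,0,0,0,0],[0,0,0,0,0,0,0]]]'
python3 - <<'E'
from h import *
go(.4806,-.2815,.41,180)
p=bot.grab_frame('top')
for q in ['ear_defenders','crown','bar_top','stand','beaker']:
    print(q,[(np.array(d['xyz']),round(d['conf'],2)) for d in bot.spot_point(q,p)[:2]])
E
```

```text
clock: 6.85
position: [0.4744, 0.1891, 0.2861]
tool_rot: [-3.141, -0.001, 2.463]
force: [0.4, 0.5, -1.9]
grip_width: 0.0285
finger_force: 50.0
clock: 7.35
position: [0.4747, 0.1895, 0.4072]
tool_rot: [3.14, 0.001, 2.463]
force: [0.9, 0.2, -2.5]
grip_width: 0.0291
finger_force: 50.1
clock: 7.85
position: [0.4745, 0.1891, 0.4047]
tool_rot: [-3.141, -0.001, 3.028]
force: [-0.5, -0.1, -2.4]
grip_width: 0.0287
finger_force: 50.0
clock: 8.25
position: [0.4747, 0.1891, 0.4047]
tool_rot: [-3.141, -0.001, 3.141]
force: [0.7, 0.6, -2.2]
grip_width: 0.0285
finger_force: 50.0
t 8.25 pos [0.4747 0.1891 0.4047] rot [-3.1415 -0.0005  3.1414] F [ 0.6758  0.5526 -2.2262] w 0.028520980673970887 50.04367142915726
shift mm [  -6.0262 -470.6414   -5.2104] turn [-0.0001 -0.0005 -0.0002] q [ 0.2477  0.3626 -0.9688  1.7269  0.3162  1.2203  0.7692] tip 0.0726
ear_defenders []
crown []
bar_top [(array([ 0.4802, -0.2827,  0.1691]), 0.6)]
stand [(array([ 0.4807, -0.2814,  0.0004]), 0.69), (array([ 0.6706, -0.2462,  0.0047]), 0.32)]
beaker [(array([ 0.5215, -0.0097, -0.0003]), 0.97)]
```

```bash
python3 -m jog '[[[0,-15,0,0,0,0,0],[0,-30,0,0,0,0,0],[0,-40,0,0,0,0,0],[0,-40,0,0,0,0,0],[0,-40,0,0,0,0,0]]]'
python3 -m jog '[[[0,-40,0,0,0,0,0],[0,-40,0,0,0,0,0],[0,-40,0,0,0,0,0],[0,-40,0,0,0,0,0],[0,-40,0,0,0,0,0]]]'
python3 -m jog '[[[-2,-40,0,0,0,0,0],[-4,-30,0,0,0,0,0],[0,-25,0,0,0,0,0],[0,-10,0,0,0,0,0],[0,0,0,0,0,0,0]]]'
python3 -m jog '[[[0,0,0,0,0,0,0],[0,0,0,0,0,0,0]]]'
python3 - <<'E'
from h import *
go(.4806,-.2815,.41,180)
p=bot.grab_frame('scene'); save(p,'s2.png')
for q in ['ear_defenders','crown','bar_top','stand']:
    print(q,[(np.array(d['xyz']),round(d['conf'],2)) for d in bot.spot_point(q,p)[:2]])
p=bot.grab_frame('wrist'); save(p,'w3.png')
E
```

```text
clock: 9.05
position: [0.4748, 0.0228, 0.405]
tool_rot: [-3.141, 0.0, -3.14]
force: [0.9, -0.8, -2.6]
grip_width: 0.0286
finger_force: 50.1
clock: 9.55
position: [0.475, -0.1774, 0.4051]
tool_rot: [-3.141, 0.0, -3.141]
force: [1.4, 0.3, -1.9]
grip_width: 0.029
finger_force: 50.1
clock: 10.05
position: [0.4812, -0.2815, 0.4045]
tool_rot: [3.141, -0.0, 3.141]
force: [0.7, 0.5, -3.3]
grip_width: 0.0287
finger_force: 50.2
clock: 10.25
position: [0.4816, -0.2794, 0.4051]
tool_rot: [-3.142, 0.0, -3.139]
force: [0.5, 0.2, -2.1]
grip_width: 0.0287
finger_force: 50.2
t 10.25 pos [ 0.4816 -0.2794  0.4051] rot [-3.1416  0.0002 -3.1387] F [ 0.466   0.2135 -2.0703] w 0.028706286666150743 50.19026845693588
shift mm [ 1.0419 -2.1396 -4.8517] turn [-0.      0.0002  0.0029] q [ 1.0038  0.4099 -0.8076  1.6205  0.3089  1.2441  1.7111] tip 0.0726
ear_defenders [(array([ 0.4806, -0.2771,  0.2059]), 0.6)]
crown []
bar_top [(array([ 0.4773, -0.2851,  0.168 ]), 0.88), (array([ 0.4819, -0.2772,  0.323 ]), 0.41)]
stand [(array([ 0.4797, -0.2831,  0.0003]), 0.56)]
```

View pics/s2.png

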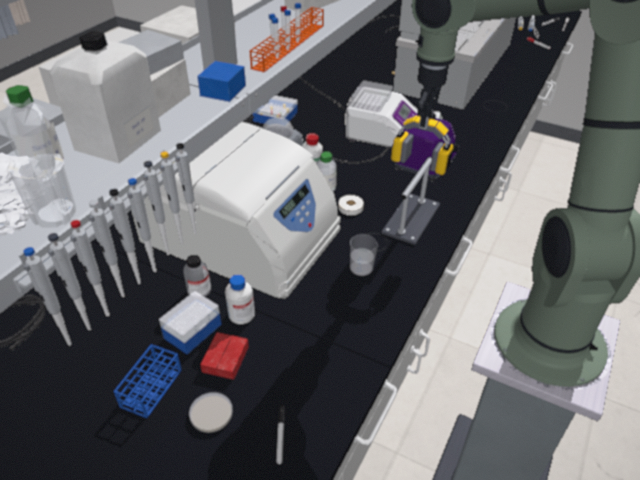

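View pics/w3.png

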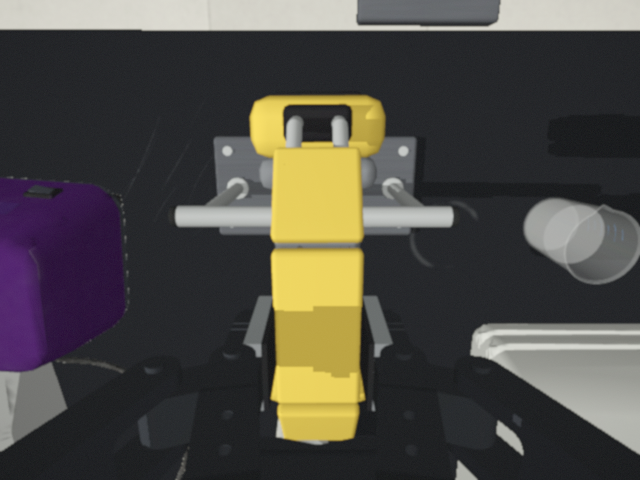

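The defenders are held upright and square above the bar. The bar spans (177,216) to (453,216) in the wrist view, parallel to the fingers' closing line. I'll project its ends.

Run:
```python
from h import *
s=bot.observe(); p=bot.grab_frame('wrist')
T=np.eye(4);T[:3,:3]=Ro.from_euler('xyz',s['tool_rot']).as_matrix();T[:3,3]=s['position'];T=T@p['tool_from_camera']
def pr(u,v,z):
    d=T[:3,:3]@np.linalg.inv(p['intrinsics'])@np.array([u,v,1]); return T[:3,3]+d*(z-T[2,3])/d[2]
a,b=pr(176.5,216.5,.157),pr(453,216,.157); print(a,b,np.linalg.norm(a-b),(a+b)/2)
zt=s['position'][2]-.0570
e=[pr(317.5,246,zt),pr(317.5,404,zt)]; print(e,np.linalg.norm(e[0]-e[1]),(e[0]+e[1])/2)
go(.4806,-.2815,.26,180)
```

```text
[ 0.4826 -0.3879  0.157 ] [ 0.4818 -0.1741  0.157 ] 0.2138331564863313 [ 0.4822 -0.281   0.157 ]
[array([ 0.4489, -0.279 ,  0.348 ]), array([ 0.507 , -0.2789,  0.348 ])] 0.05814906311020142 [ 0.4779 -0.2789  0.348 ]
t 10.6 pos [ 0.4814 -0.2806  0.405 ] rot [-3.1415  0.     -3.1402] F [ 0.1867 -0.2649 -1.1397] w 0.028784728610292264 50.190664529800415
shift mm [  0.8203  -0.9317 144.9637] turn [-0.0001  0.      0.0014] q [ 1.0048  0.4107 -0.8066  1.6197  0.3093  1.2442  1.7116] tip 0.0726
```

```bash
python3 -m jog '[[[-2,-1,10,0,0,0,0],[0,0,20,0,0,0,0],[0,0,20,0,0,0,0],[0,0,20,0,0,0,0],[0,0,20,0,0,0,0]]]'
python3 -m jog '[[[0,0,20,0,0,0,0],[0,0,15,0,0,0,0],[0,0,10,0,0,0,0],[0,0,5,0,0,0,0],[0,0,0,0,0,0,0]]]'
python3 -m jog '[[[0,0,3,0,0,0,0],[0,0,3,0,0,0,0],[0,0,3,0,0,0,0],[0,0,2,0,0,0,0],[0,0,0,0,0,0,0]]]'
python3 - <<'E'
from h import *
go(.4806,-.2815,.244,180)
p=bot.grab_frame('scene'); cv2.imwrite('pics/s3.png',cv2.resize(cv2.cvtColor(p['img'][90:260,330:510],cv2.COLOR_RGB2BGR),None,fx=3,fy=3))
E
```

```text
clock: 11.1
position: [0.4833, -0.2817, 0.3133]
tool_rot: [3.141, -0.0, -3.14]
force: [-0.7, -0.0, -2.6]
grip_width: 0.0286
finger_force: 50.2
clock: 11.6
position: [0.4834, -0.2817, 0.2646]
tool_rot: [3.141, -0.0, -3.14]
force: [0.3, 1.6, -2.3]
grip_width: 0.0289
finger_force: 50.1
clock: 12.1
position: [0.4833, -0.2817, 0.2537]
tool_rot: [3.141, -0.0, -3.14]
force: [-0.1, 0.6, -2.6]
grip_width: 0.0288
finger_force: 50.2
t 12.1 pos [ 0.4833 -0.2817  0.2537] rot [ 3.1415 -0.0003 -3.1404] F [-0.1136  0.5558 -2.5887] w 0.02875878117330291 50.20793527364731
shift mm [2.6933 0.2054 9.6926] turn [ 0.0001 -0.0003  0.0012] q [ 0.941   0.5689 -0.7325  1.7984  0.458   0.952   1.5859] tip 0.0726
```

View pics/s3.png

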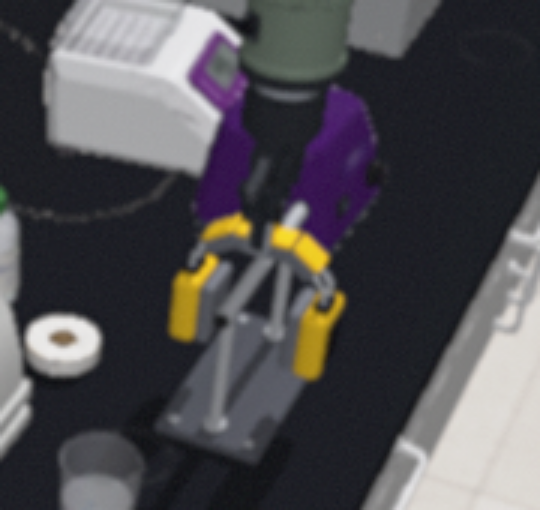

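The cups straddle the bar evenly (crop: left cup at (195,300), right cup at (318,335), bar between them). I'll keep going down gently and watch for contact.

```bash
python3 -m jog '[[[0,0,2,0,0,0,0],[0,0,2,0,0,0,0],[0,0,1,0,0,0,0],[0,0,0,0,0,0,0]]]'
python3 -m jog '[[[0,0,1,0,0,0,0],[0,0,1,0,0,0,0],[0,0,0,0,0,0,0]]]'
python3 -m jog '[[[0,0,1,0,0,0,0],[0,0,1,0,0,0,0],[0,0,0,0,0,0,0]]]'
```

```text
clock: 12.55
position: [0.4833, -0.2818, 0.2487]
tool_rot: [3.141, -0.0, -3.14]
force: [0.2, -1.0, -2.6]
grip_width: 0.0289
finger_force: 50.2
clock: 12.85
position: [0.4833, -0.2817, 0.2468]
tool_rot: [3.142, -0.0, -3.14]
force: [0.0, -0.3, -2.3]
grip_width: 0.0285
finger_force: 50.2
clock: 13.15
position: [0.4834, -0.2817, 0.2449]
tool_rot: [-3.142, 0.0, -3.14]
force: [-0.4, -0.9, -1.6]
grip_width: 0.0287
finger_force: 50.3
```

```bash
python3 -m jog '[[[0,0,1,0,0,0,0],[0,0,0,0,0,0,0]]]'
python3 -m jog '[[[0,0,1,0,0,0,0],[0,0,0,0,0,0,0]]]'
```

```text
clock: 13.35
position: [0.4835, -0.2817, 0.2447]
tool_rot: [-3.141, 0.0, -3.14]
force: [-5.2, 0.7, 13.0]
grip_width: 0.0286
finger_force: 52.1
clock: 13.55
position: [0.4836, -0.2817, 0.2445]
tool_rot: [-3.14, 0.0, -3.141]
force: [-10.4, 4.6, 28.0]
grip_width: 0.0289
finger_force: 54.1
```

```bash
python3 -m jog '[[[0,0,-1.5,0,0,0,0],[0,0,0,0,0,0,0]]]' 20
python3 -m jog '[[[0,0,0,0,0,0,0.4],[0,0,0,0,0,0,0.6],[0,0,0,0,0,0,1],[0,0,0,0,0,0,1],[0,0,0,0,0,0,1]]]'
python3 - <<'E'
from h import *
st(); p=bot.grab_frame('scene'); cv2.imwrite('pics/s4.png',cv2.resize(cv2.cvtColor(p['img'][90:260,330:510],cv2.COLOR_RGB2BGR),None,fx=3,fy=3))
E
```

```text
clock: 13.75
position: [0.4835, -0.2818, 0.2447]
tool_rot: [-3.141, 0.001, -3.14]
force: [-1.7, 0.8, 8.1]
grip_width: 0.0287
finger_force: 51.4
clock: 14.25
position: [0.4834, -0.2817, 0.2443]
tool_rot: [3.142, -0.0, -3.14]
force: [0.5, 0.3, 0.6]
grip_width: 0.0853
finger_force: 0.0
t 14.25 pos [ 0.4834 -0.2817  0.2443] rot [ 3.1415 -0.0001 -3.1404] F [0.5463 0.276  0.6102] w 0.08529845683604452 0.0
```

View pics/s4.png

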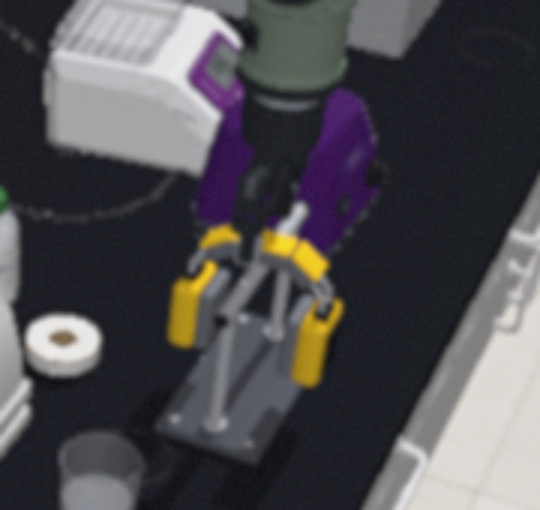

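The fingers are open, and the defenders hang on the bar with the cups level on either side at (188,305) and (315,340). I'll retreat straight up and check.

```bash
python3 -m jog '[[[0,0,-5,0,0,0,1],[0,0,-10,0,0,0,1],[0,0,-25,0,0,0,1],[0,0,-40,0,0,0,1],[0,0,-40,0,0,0,1]]]'
python3 -m jog '[[[0,0,-30,0,0,0,1],[0,0,-10,0,0,0,1],[0,0,0,0,0,0,1],[0,0,0,0,0,0,1],[0,0,0,0,0,0,1]]]'
python3 -m jog '[[[0,0,0,0,0,0,1],[0,0,0,0,0,0,1],[0,0,0,0,0,0,1],[0,0,0,0,0,0,1],[0,0,0,0,0,0,1]]]'
python3 - <<'E'
from h import *
for c in ['scene','wrist']:
    p=bot.grab_frame(c)
    if c=='scene': cv2.imwrite('pics/s5.png',cv2.resize(cv2.cvtColor(p['img'][90:260,330:510],cv2.COLOR_RGB2BGR),None,fx=3,fy=3))
    for q in ['ear_defenders','crown','bar_top','beaker','tape_roll']:
        print(q,[(np.array(d['xyz']),round(d['conf'],2)) for d in bot.spot_point(q,p)[:2]])
save(p,'w5.png')
E
```

```text
clock: 14.8
position: [0.4832, -0.2814, 0.3665]
tool_rot: [3.141, 0.0, -3.14]
force: [0.2, -0.1, 0.5]
grip_width: 0.085
finger_force: 0.0
clock: 15.3
position: [0.483, -0.2817, 0.4032]
tool_rot: [3.141, -0.002, -3.14]
force: [-0.4, 0.2, 0.6]
grip_width: 0.0854
finger_force: 0.0
clock: 15.8
position: [0.4834, -0.2817, 0.4043]
tool_rot: [3.142, -0.0, -3.14]
force: [0.9, 0.3, -0.2]
grip_width: 0.0857
finger_force: 0.0
ear_defenders [(array([ 0.4824, -0.2826,  0.0481]), 0.93)]
crown [(array([ 0.4811, -0.2796,  0.1627]), 0.73)]
bar_top [(array([ 0.4802, -0.2855,  0.1663]), 0.82)]
beaker [(array([ 0.5221, -0.0098, -0.0007]), 0.9)]
tape_roll [(array([ 0.6748, -0.2454,  0.0019]), 0.62)]
ear_defenders [(array([ 0.4819, -0.2793,  0.0508]), 0.77)]
crown [(array([ 0.4809, -0.2856,  0.1661]), 0.97)]
bar_top [(array([ 0.6734, -0.2435,  0.001 ]), 0.27)]
beaker [(array([ 0.5241, -0.0117,  0.0025]), 0.65)]
tape_roll [(array([ 0.6743, -0.2454, -0.0004]), 0.93)]
```

View pics/s5.png

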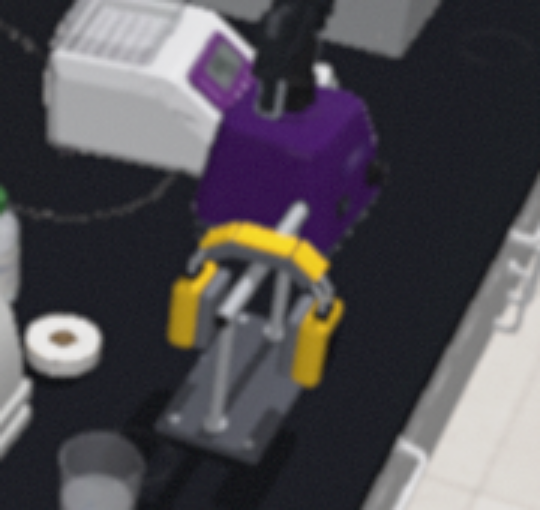

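View pics/w5.png

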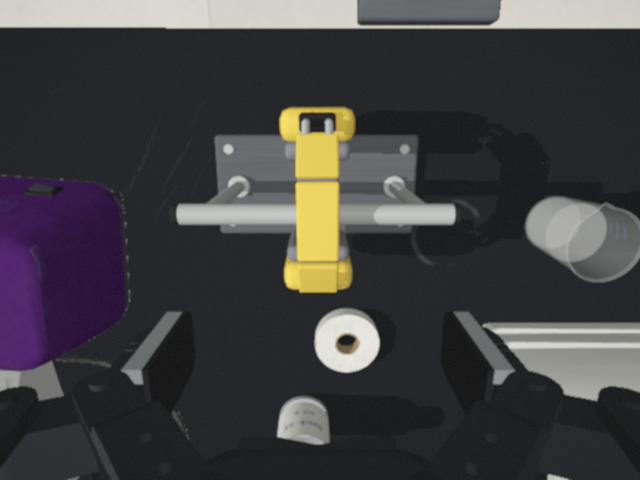

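Both views show the defenders hanging upright, square and centred on the bar, with the headband's middle at about (317,215) in the wrist view. The gripper is clear and the beaker and tape roll haven't moved, so I'm handing in.

```bash
python3 -c "
from workcell import bot
print(bot.job_done())"
```

```text
the job is handed in; nothing more can be done
None
```

The ear defenders are hanging on the bar, upright, square and centred, released with the gripper clear, and the job was handed in at about 16 s; the hand-in call returned no verdict.

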